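# Take the check weight off the safety hook

## Task

Take the brass check weight off the safety hook of its stand: push its lifting link against the sprung red keeper, only as hard as needed, until the crossbar is clear of the hook's nose, lift it out and draw it clear, never straining the hook or keeper, and do not touch the stand with the gripper. Then set the weight gently upright inside the blue round rest and let go, leaving the flask, petri dish and marker where they are.

Things in the scene. Friction and masses are not known exactly. Their poses are not given: they have to be found in the camera images.
- stand: Fixed hook stand. Origin on the worktop, on the hook's centre line, within 1 mm of straight below the hanging weight in x; x runs from the hook's open end (nose) to the post, y across, z up. Base plate x -44 to 96 mm, y +-45, 10 mm high; post and clamp x 56 to 90, y +-17, up to z 166. The gripper must not touch it.
- hook_line (a point): Point of the stand, 160 mm above its origin, axes as the stand's. A steel hook head 12 mm wide: flat bowl at z 157.5 over the worktop; its nose returns over the bowl towards the post (underside z 167.5, top z 173); a bracket below reaches down to z 120. The head was set by hand anywhere within +-11 mm along x and locked: where nose and keeper lie is not measured.
- keeper_clamp (a point): Point in the clamp (stand x 73, z 151 mm). The red sprung keeper plate (21 mm wide, top z 179) closes the gap behind the nose. Pushed along stand +x the crossbar slides 1 to 25 mm freely to the keeper, then 4 mm against it until clear of the nose: 3 N at touch, 2 N more per mm, 11 N just clear, 13 to 15 N well clear; raised 2 to 3 mm first, it does not rub on bowl or nose. Over 18 N is forbidden.
- weight: Loose brass weight, 0.24 to 0.36 kg, hanging by its flat steel link, foot 30 mm over the worktop, aligned with the stand. Origin at the foot's underside, z up, x through the link, y across. Cylinder 36 mm wide, 45 high; uprights 6 mm thick at y +-20, z 51 to 157; crossbar 5 mm thick along y at z 130, in the hook; bridge z 157 to 164; black tab 10 mm thick (x), 28 wide (y), z 164 to 198.
- weight_grip (a point): Where to grip the black tab: centre of its thickness and width, 182 mm above the foot, 52 mm above the crossbar, 16 mm below the tab's top. Axes as the weight's. Clear of the nose and still pushed, the link lifts out; lifted 18 to 32 mm from hanging it can be drawn off along stand -x over the nose (the nose ends within 46 mm), the bracket passing through the link's lower window.
- rest: Fixed blue round rest for the weight: a shallow cup, outer diameter 64 mm, inner 56 mm, rim 14 mm high, inner floor 4 mm above the worktop. Origin at the centre of its underside, on the worktop. It stands to one side of the stand, the flask to the other; they may be either way round.
- flask: Conical glass flask with pink contents, 68 mm diameter, 113 mm high, origin at the centre of its underside. Bystander.
- petri: Flat clear petri dish, 61 mm diameter, 15 mm high, origin at the centre of its underside, in front of the stand. Bystander.
- marker: Blue marker pen lying down, about 137 mm long, 15 mm thick, origin at its middle on the worktop. Bystander.
Mind the look-alikes: they are no part of the job. Of the things that look like the weight, the smallest one is meant.

How it is judged:
On the way:
1. the weight is off the hook: drawn more than 50 mm towards the mouth or away from the stand, held up and not touching the stand (horizontal distance between weight_grip and stand above 0.05 m and height (world z) of weight above 0.02 m and contact force between weight and stand below 0.1 N), for 0.1 s.
At the end, for the whole second after the job is handed in: The weight stands upright (within 0.08 rad) and still on the inner floor of the blue rest, inside its rim (centres within 14 mm), and is released; the hook is empty (horizontal distance between weight and rest below 0.014 m and z of weight in the frame of rest between 0.001 and 0.008 m and angle between weight's own z axis and vertical below 0.08 rad and linear speed of weight below 0.02 m/s and contact force between weight and stand below 0.1 N); the robot touches nothing.
It fails at once if hook or keeper strained: more than 18 N between weight and stand (contact force between weight and stand above 18 N).
It fails at once if the gripper or arm touches the stand (more than 2 N) (contact force between any of the fingers, the arm and stand above 2 N).
It fails at once if weight dropped into the rest or set down hard (over the rest and under 30 mm up, faster than 0.35 m/s, or more than 35 N on the rest) (contact force between weight and rest above 35 N or (horizontal distance between weight and rest below 0.03 m and height (world z) of weight below 0.03 m and linear speed of weight above 0.35 m/s)).
It fails at once if a bystander is moved more than 20 mm or knocked over (distance of any of flask, petri, marker from where it was at the start of the episode above 0.02 m or angle between flask's own z axis and vertical above 0.3 rad).
It also fails if it takes over 72 s, if anything falls off the work surface, if the arm or the gripper's body presses on something with over 40 N, if the wrist force passes 120 N, or if a joint passes its speed limit or range.

## Robot

A 7-joint arm with a two-finger parallel gripper is mounted at the origin on a cart in front of the work surface, level with it; the furniture and walls round the work are solid. World frame = base frame: x ahead of the robot, y to its left, z up, the work surface at z = 0. Lengths are in m, angles in rad, forces in N, time in s.
With the tool pointing down it reaches from about 0.4 to 0.875 m from the base axis. Payload 6.5 kg.
Tool frame: the origin (TCP) lies midway between the tips of the shut fingers; the grasp point (between the pads) lies 19 mm behind it; z points along the fingers, y is the line along which they close (so a half turn about z gives the same grasp; the last joint's range is limited). The gripper opens to 85 mm and grips with 20 to 120 N. Pads are 22 mm wide; open, the fingers measure 114 mm over their backs; the gripper's body (76 mm by 85 mm) begins 54 mm behind the grasp point. The pads swing forward as they close: fully open they stand 13 mm farther back than shut.
Start: joints at [1.091, 0.536, -0.004, 1.538, 0.003, 1.067, -0.071], TCP at [0.261, -0.595, 0.206] pointing down, gripper open.
Joint ranges: [-2.7, 2.7], [-0.37, 2.16], [-1.27, 1.26], [0.24, 2.4], [-1.31, 4.45], [0.19, 1.91], [-2.76, 2.76]. Speed limits (rad/s): [2.39, 2.39, 3.14, 3.14, 3.14, 3.14, 3.14].

## Interface

Orientations are given as a rotation vector (axis times angle).
In Python, from plant import read_state, capture, sign_off gives the robot as it stands.
- The arm moves only by the tool arm_command, never from a script. Its argument "targets" is a list of rows, each an object with "offset": the shift along the tool's x, y, z in cm, a list of three; "rot": the turn, a rotation vector about the tool's x, y, z in degrees, a list of three; "jaw": the closure, from 0 (fully open) to 1 (shut). In form: [{"offset": [dx, dy, dz], "rot": [ax, ay, az], "jaw": jaw}, ...]. A call has 1 to 12 rows; each row is the pose to reach, as a shift and turn from the pose commanded when the call began, along the tool's axes at that moment; what a row does not reach only later rows make up. A row lasts 1/10 s, in which the tool goes at most 50 mm and 8.59 degrees, less where a joint would pass 70% of its speed; a pose out of reach is approached as far as the arm can. A call with a gripper value outside its range is refused whole. The fingers move at their own pace and stop on an object; the grip force is fixed at half the most. Time passes only in rows, so rows that repeat a pose let the fingers close. It gives the time, the measured TCP pose, the force, the opening and the grip force at its end, in the units of the state.
- read_state(): the state, without advancing time (a new reading comes with each control period).
- capture(name): name is "scene" or "side" or "wrist"; returns a dict with "color" (420x560x3 uint8, red, green, blue), "depth" (420x560 float32, m along the optical axis (not along the pixel's ray), 0 where there is no reading), "camera_matrix" (3x3 intrinsics, pixels), "R" (3x3) and "t" (3): a world point X has camera coordinates R X + t; the wrist camera has in their place "tool_from_camera" (4x4, takes a point from camera to tool coordinates, whose origin is the TCP and whose axes are the flange's). Camera axes: x right, y down, z forward; pixel columns grow to the right and rows downward; lengths in m; the calibration is good to about 2 mm. The wrist camera is an equidistant fisheye: a pixel r from the principal point sees the ray r / f radians off the axis. A picture is of the moment at which its call begins: read the wrist's pose just before it.
- sign_off(): hands the job in; it is judged then, once.
The state is a dict: "clock": time; "joint_pos": joint angles; "qd": joint speeds; "effort": joint torques, N m; "ee_pos": TCP position; "orientation": TCP orientation; "contact_force": force on the tool from outside, world axes, zero at the start; "ft_torque": the same for the moment, N m; "gripper_width": finger opening in m; "finger_force": force on a finger pad.
Only numpy, scipy, OpenCV 4.12 (cv2) and the standard library are available. Lean on these libraries where they do the work, as an engineer would, in place of code of your own. Each camera call takes 0.05 s, during which the arm holds its last target. There are 200 camera calls.

## Working session

There is one attempt and no reset: what is moved stays moved. The work goes in short steps, Python scripts to look and compute and a tool call to move; the robot and the scene stay as the last step left them, time stands still between calls to the robot, and variables do not carry over. Pictures are saved under pics/ and viewed, at most 10 in all, crops included, and the job is handed in when it is done.

Besides the shell and the picture viewer there is one more tool, called by a JSON object that holds its "fn" and its "kwargs", one argument or row to a line. arm_command: Moves the arm, as the interface text tells. Its arguments: {"type":"object","properties":{"targets":{"type":"array"}},"required":["targets"]}

```bash
mkdir -p pics; cat > h.py <<'E'
import numpy as np,cv2,pickle
from plant import read_state,capture
def save(n,f):
    c=capture(n); cv2.imwrite(f,c['color'][:,:,::-1]); pickle.dump(c,open(f[:-4]+'.pkl','wb')); return c
def world(c,u,v,d=None):
    d=c['depth'][int(v),int(u)] if d is None else d
    K=c['camera_matrix']; p=np.linalg.inv(K)@np.array([u,v,1.])*d
    return c['R'].T@(p-c['t'])
E
python3 - <<'E'
from h import *
s=read_state();print({k:np.round(v,3) for k,v in s.items()})
a=save('scene','pics/scene.png');b=save('side','pics/side.png')
for c in(a,b):print(c['camera_matrix'].round(1).tolist(),(-c['R'].T@c['t']).round(3),c['R'].round(2).tolist())
E
```

```text
{'clock': np.float64(0.0), 'joint_pos': array([ 1.091,  0.537, -0.004,  1.539,  0.003,  1.067, -0.071]), 'qd': array([-0.   , -0.001,  0.001, -0.001,  0.001,  0.001,  0.001]), 'effort': array([-1.0000e-03, -5.8341e+01,  1.0480e+00, -2.5911e+01,  1.2000e-02,
        9.0000e-03,  0.0000e+00]), 'ee_pos': array([ 0.261, -0.595,  0.206]), 'orientation': array([-3.073e+00, -6.450e-01,  1.000e-03]), 'contact_force': array([ 0.325, -0.525,  0.3  ]), 'ft_torque': array([-0.005,  0.049,  0.002]), 'finger_force': np.float64(0.0), 'gripper_width': np.float64(0.085)}
[[434.2, 0.0, 273.3], [0.0, 434.2, 210.0], [0.0, 0.0, 1.0]] [0.017 0.38  0.982] [[-0.53, -0.85, 0.02], [-0.65, 0.4, -0.65], [0.54, -0.36, -0.76]]
[[379.6, 0.0, 280.2], [0.0, 379.6, 208.3], [0.0, 0.0, 1.0]] [ 0.416 -0.767  0.617] [[0.97, -0.23, 0.02], [-0.1, -0.49, -0.87], [0.21, 0.84, -0.5]]
```

View pics/scene.png

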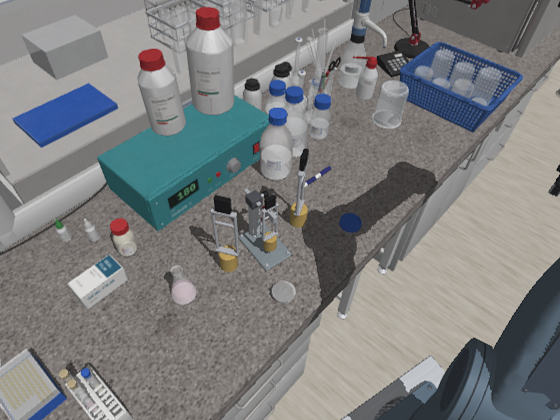

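View pics/side.png

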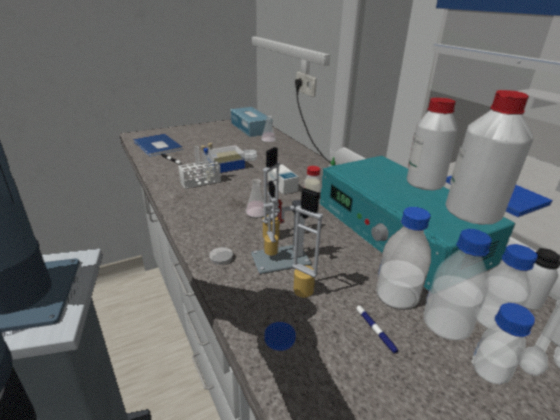

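The scene view shows three brass weights: cylinders at (228,258), (270,242) and (298,215). The middle one hangs over the grey base plate. The blue rest is at (350,222), the flask at (183,287), the petri dish at (284,291) and the marker at (317,176). In the side view the rest is at (280,336). Next is one enlarged crop to confirm which weight is meant.

```bash
python3 - <<'E'
from h import *
a=cv2.imread('pics/scene.png');b=cv2.imread('pics/side.png')
A=cv2.resize(a[140:310,190:330],None,fx=3,fy=3,interpolation=3)[:500]
B=cv2.resize(b[140:310,225:345],None,fx=3,fy=3,interpolation=3)[:500]
cv2.imwrite('pics/crop.png',np.hstack([A,B]))
a=pickle.load(open('pics/scene.pkl','rb'));b=pickle.load(open('pics/side.pkl','rb'))
for n,u,v in[('tabL',223,204),('tabM',268,200),('tabR',303,160),('cL',228,261),('cM',270,242),('cR',298,217),('rest',350,222),('petri',284,291),('flask',183,290),('base',268,255),('marker',317,176)]:print(n,world(a,u,v).round(3))
for n,u,v in[('tab',271,157),('tab2',310,200),('tab3',272,189),('c',271,245),('c2',304,283),('rest',280,336),('petri',221,256),('base',285,262)]:print(n,world(b,u,v).round(3))
E
```

```text
tabL [0.605 0.125 0.256]
tabM [0.585 0.02  0.228]
tabR [ 0.626 -0.106  0.261]
cL [0.59  0.134 0.056]
cM [0.572 0.02  0.077]
cR [ 0.624 -0.105  0.046]
rest [ 0.557 -0.245  0.004]
petri [0.462 0.046 0.017]
flask [0.575 0.266 0.054]
base [0.579 0.021 0.011]
marker [ 0.751 -0.267  0.015]
tab [0.611 0.109 0.251]
tab2 [ 0.64  -0.128  0.251]
tab3 [ 0.59  -0.002  0.218]
c [ 0.588 -0.008  0.064]
c2 [ 0.635 -0.141  0.045]
rest [ 0.556 -0.242  0.004]
petri [0.465 0.037 0.015]
base [ 0.624 -0.014  0.009]
```

View pics/crop.png

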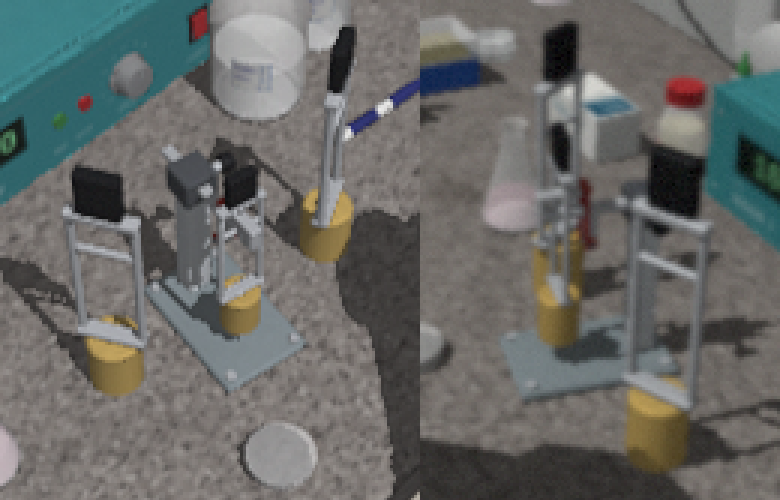

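The candidates by scene pixel are (228,258), standing and large, (298,215), standing and large, and (270,242), which is smaller and hangs on the stand hook over the base plate. The crop confirms that the middle one is the smallest and the only one hanging, so it is the one meant. Next I measure the axes.

```bash
python3 - <<'E'
from h import *
for n in('scene','side'):
    c=pickle.load(open(f'pics/{n}.pkl','rb'))
    v,u=np.mgrid[:420,:560];K=c['camera_matrix'];d=c['depth']
    P=np.stack([(u-K[0,2])/K[0,0]*d,(v-K[1,2])/K[1,1]*d,d],-1)
    W=(P-c['t'])@c['R']
    hsv=cv2.cvtColor(c['color'],cv2.COLOR_RGB2HSV)
    near=lambda x,y,r:(np.hypot(W[...,0]-x,W[...,1]-y)<r)&(d>0)
    def ray(u,v,z):
        o=-c['R'].T@c['t'];r=c['R'].T@np.linalg.inv(K)@np.array([u,v,1.]);return o+r*(z-o[2])/r[2]
    # base
    m=near(.60,.01,.13)&(W[...,2]>.006)&(W[...,2]<.0145)&(W[...,0]>.5)
    q=cv2.morphologyEx(m.astype('uint8'),cv2.MORPH_OPEN,np.ones((3,3)))
    k,l,st,_=cv2.connectedComponentsWithStats(q);i=1+np.argmax(st[1:,4])
    vv,uu=np.where(l==i);pts=np.array([ray(a,b,.01)[:2] for a,b in zip(uu,vv)],'float32')
    rect=cv2.minAreaRect(pts);print(n,'base',np.round(rect[0],3),np.round(rect[1],3),rect[2],cv2.boxPoints(rect).round(3).tolist())
    # tab
    m=near(.588,.008,.05)&(W[...,2]>.185)&(W[...,2]<.25)&(hsv[...,2]<60)
    p=W[m];print('tab',m.sum(),p.mean(0).round(4),p.min(0).round(3),p.max(0).round(3))
    r=cv2.minAreaRect(p[:,:2].astype('float32'));print('  rect',np.round(r[0],4),np.round(r[1],4),r[2], 'px',np.argwhere(m).mean(0)[::-1], np.argwhere(m).min(0)[::-1],np.argwhere(m).max(0)[::-1])
    m=near(.588,.008,.05)&(W[...,2]>.03)&(W[...,2]<.08)&(hsv[...,1]>120)&(hsv[...,0]>12)&(hsv[...,0]<30)
    p=W[m];print('cyl',p.mean(0).round(4),p.min(0).round(3),p.max(0).round(3))
    hs=hsv;m=near(.555,-.245,.05)&(hs[...,1]>130)&(hs[...,0]>100)&(hs[...,0]<130)
    vv,uu=np.where(m);
    for z in(.014,):
        pts=np.array([ray(a,b,z)[:2] for a,b in zip(uu,vv)],'float32')
        print('rest',cv2.minEnclosingCircle(pts), W[m].mean(0), np.percentile(W[m][:,2],[2,20,98]))
    m=near(.46,.045,.06)&(W[...,2]>.006)&(W[...,2]<.03);print('petri',W[m].mean(0).round(3))
E
```

```text
scene base [0.613 0.012] [0.139 0.09 ] 3.433793783187866 [[0.5410000085830688, 0.05299999937415123], [0.546999990940094, -0.03700000047683716], [0.6850000023841858, -0.02800000086426735], [0.6800000071525574, 0.061000000685453415]]
tab 116 [0.5858 0.0137 0.2174] [ 0.581 -0.001  0.198] [0.594 0.026 0.23 ]
  rect [0.5874 0.0123] [0.011  0.0279] 8.29153823852539 px [269.87068966 201.68965517] [265 195] [275 209]
cyl [0.5783 0.0158 0.0612] [ 0.569 -0.003  0.034] [0.603 0.029 0.078]
rest ((0.5514697432518005, -0.2381310611963272), 0.03453369811177254) [ 0.55489531 -0.24340897  0.00622884] [-0.00033349  0.00230886  0.01503671]
petri [0.462 0.048 0.014]
side base [0.605 0.006] [0.115 0.092] 3.495126724243164 [[0.5440000295639038, 0.04800000041723251], [0.550000011920929, -0.04399999976158142], [0.6650000214576721, -0.03700000047683716], [0.6600000262260437, 0.054999999701976776]]
tab 78 [0.5895 0.0027 0.2164] [ 0.586 -0.007  0.199] [0.595 0.02  0.23 ]
  rect [0.5899 0.0064] [0.008  0.0274] 5.321752071380615 px [271.51282051 188.66666667] [269 181] [274 196]
cyl [ 0.5869 -0.003   0.0594] [ 0.574 -0.011  0.035] [0.61  0.019 0.078]
rest ((0.5531138777732849, -0.24834837019443512), 0.03610574081540108) [ 0.55460173 -0.24356118  0.0077391 ] [0.00273251 0.00445576 0.01596763]
petri [0.465 0.042 0.015]
```

```bash
cat >> h.py <<'E'
from scipy.spatial.transform import Rotation as Ro
YAW=np.radians(3.5); SX=np.array([np.cos(YAW),np.sin(YAW),0]); SY=np.array([-SX[1],SX[0],0])
RT=np.stack([-SY,SX,[0,0,-1]],1)  # tool x=-stand y, tool y=stand x, z down
if np.linalg.det(RT)<0: RT[:,0]*=-1
def go(p,R=RT):
    s=read_state();R0=Ro.from_rotvec(s['orientation'])
    print('offset cm',(R0.inv().apply(np.array(p)-s['ee_pos'])*100).round(2),'rot',np.degrees((R0.inv()*Ro.from_matrix(R)).as_rotvec()).round(2))
def st():
    s=read_state();print(round(float(s['clock']),2),s['ee_pos'].round(4),np.round(s['orientation'],3),'F',s['contact_force'].round(2),'w',round(float(s['gripper_width']),4),round(float(s['finger_force']),1))
E
python3 -c "
from h import *
print(RT.round(3));go([.588,.010,.40])"
```

```text
[[-0.061  0.998  0.   ]
 [ 0.998  0.061  0.   ]
 [ 0.     0.    -1.   ]]
offset cm [ 54.24 -42.24 -19.37] rot [-8.000e-02 -5.000e-02 -6.978e+01]
```

{"fn": "arm_command", "kwargs": {
  "targets": [
    {"offset":[0,0,-5],"rot":[0,0,0],"jaw":0},
    {"offset":[0,0,-10],"rot":[0,0,0],"jaw":0},
    {"offset":[2,-1.6,-15],"rot":[0,0,-5],"jaw":0},
    {"offset":[5,-4,-19],"rot":[0,0,-10],"jaw":0},
    {"offset":[9,-7,-19.4],"rot":[0,0,-17],"jaw":0},
    {"offset":[13,-10,-19.4],"rot":[0,0,-24],"jaw":0},
    {"offset":[17,-13,-19.4],"rot":[0,0,-31],"jaw":0},
    {"offset":[21,-16.2,-19.4],"rot":[0,0,-38],"jaw":0},
    {"offset":[25,-19.4,-19.4],"rot":[0,0,-45],"jaw":0},
    {"offset":[29,-22.6,-19.4],"rot":[0,0,-52],"jaw":0},
    {"offset":[33,-25.6,-19.4],"rot":[0,0,-59],"jaw":0},
    {"offset":[37,-28.8,-19.4],"rot":[0,0,-65],"jaw":0}
  ]
}}

```text
clock: 1.3
ee_pos: [0.4783, -0.1929, 0.4003]
orientation: [-2.241, -2.201, 0.001]
contact_force: [0.4, -1.3, -0.5]
gripper_width: 0.085
finger_force: 0.0
```

```bash
python3 -c "
from h import *
st();go([.588,.010,.31])"
```

```text
1.3 [ 0.4783 -0.1929  0.4003] [-2.241e+00 -2.201e+00  1.000e-03] F [ 0.45 -1.32 -0.53] w 0.085 0.0
offset cm [20.48 10.61  9.03] rot [-0.02  0.01 -4.53]
```

{"fn": "arm_command", "kwargs": {
  "targets": [
    {"offset":[4,2,0],"rot":[0,0,-2],"jaw":0},
    {"offset":[8,4,0],"rot":[0,0,-4.5],"jaw":0},
    {"offset":[12,6.3,0],"rot":[0,0,-4.5],"jaw":0},
    {"offset":[16,8.4,0],"rot":[0,0,-4.5],"jaw":0},
    {"offset":[20,10.5,2],"rot":[0,0,-4.5],"jaw":0},
    {"offset":[20,10.5,6],"rot":[0,0,-4.5],"jaw":0},
    {"offset":[20,10.5,9],"rot":[0,0,-4.5],"jaw":0},
    {"offset":[20,10.5,9],"rot":[0,0,-4.5],"jaw":0},
    {"offset":[20,10.5,9],"rot":[0,0,-4.5],"jaw":0}
  ]
}}

```text
clock: 2.2
ee_pos: [0.5874, 0.0026, 0.3109]
orientation: [-2.158, -2.282, 0.001]
contact_force: [0.9, -0.1, 0.8]
gripper_width: 0.0855
finger_force: 0.0
```

```bash
python3 -c "
from h import *
st();go([.588,.010,.31]);c=save('wrist','pics/w1.png');print(c['tool_from_camera'].round(3),c['camera_matrix'])"
```

```text
2.2 [0.5874 0.0026 0.3109] [-2.158e+00 -2.282e+00  1.000e-03] F [ 0.92 -0.08  0.81] w 0.0855 0.0
offset cm [0.73 0.11 0.09] rot [-0.03 -0.01 -0.31]
[[-0.    -0.965 -0.263  0.067]
 [ 1.    -0.    -0.     0.   ]
 [ 0.    -0.263  0.965 -0.167]
 [ 0.     0.     0.     1.   ]] [[325.1922621    0.         275.85191088]
 [  0.         325.1922621  207.45252282]
 [  0.           0.           1.        ]]
```

View pics/w1.png

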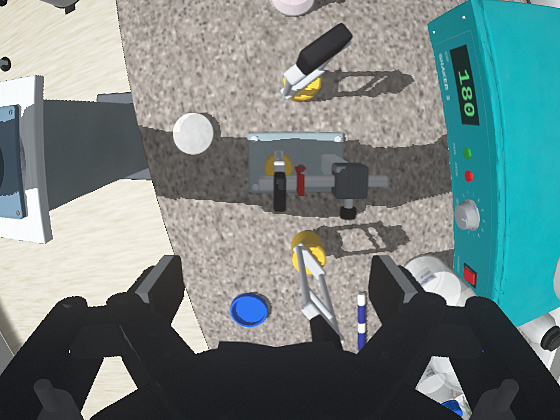

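The wrist view shows the hanging tab at (280,190), the red keeper at (300,178), the clamp at (350,180) and the rest at (249,310). Other weights' tabs are at (325,45) and (320,330). I cast rays from here.

```bash
cat >> h.py <<'E'
def wray(c,s,u,v):
    K=c['camera_matrix'];dx,dy=u-K[0,2],v-K[1,2];r=np.hypot(dx,dy);th=r/K[0,0]
    d=np.array([np.sin(th)*dx/(r+1e-9),np.sin(th)*dy/(r+1e-9),np.cos(th)])
    T=c['tool_from_camera'];R=Ro.from_rotvec(s['orientation']).as_matrix()
    return s['ee_pos']+R@T[:3,3], R@T[:3,:3]@d, d
def won(c,s,u,v,z):
    o,d,_=wray(c,s,u,v);return o+d*(z-o[2])/d[2]
def wdep(c,s,u,v):
    o,d,dc=wray(c,s,u,v);return o+d*c['depth'][int(v),int(u)]/dc[2]
E
python3 - <<'E'
from h import *
s=read_state();c=pickle.load(open('pics/w1.pkl','rb'));hsv=cv2.cvtColor(c['color'],cv2.COLOR_RGB2HSV)
def comp(m,u,v):
    k,l,stt,ce=cv2.connectedComponentsWithStats(m.astype('uint8'));i=l[v,u];return l==i,stt[i]
m,b=comp(hsv[...,2]<45,280,185);print('tab',b)
x,y,w,h,_=b
vv,uu=np.where(m)
P=np.array([wdep(c,s,a,bb) for a,bb in zip(uu,vv)]);top=P[:,2]>.222
print('z',np.percentile(P[:,2],[5,50,95]).round(4),top.sum(),P[top].mean(0).round(4))
pts=np.array([won(c,s,a,bb,.228)[:2] for a,bb in zip(uu[top],vv[top])],'float32');r=cv2.minAreaRect(pts);print(r)
m,b=comp((hsv[...,1]>130)&((hsv[...,0]<8)|(hsv[...,0]>172)),300,182);print('keep',b)
vv,uu=np.where(m);P=np.array([wdep(c,s,a,bb) for a,bb in zip(uu,vv)]);print(P.mean(0).round(4),P.min(0).round(3),P.max(0).round(3))
o=np.array([.588,.010,0]);print('keeper stand x',((P-o)@SX).min().round(4),((P-o)@SX).max().round(4))
m,b=comp((hsv[...,1]>150)&(hsv[...,0]>100)&(hsv[...,0]<125),249,310)
cn=max(cv2.findContours(m.astype('uint8'),0,1)[0],key=len)[:,0];pts=np.array([won(c,s,*q,.014)[:2] for q in cn],'float32');print('rest',b,cv2.minEnclosingCircle(pts))
# base plate
vv,uu=np.mgrid[100:240,220:380];q=[(a,bb) for a,bb in zip(uu.ravel(),vv.ravel())]
P=np.array([wdep(c,s,*t) for t in q]);k=(P[:,2]>.005)&(P[:,2]<.015)
im=np.zeros((420,560),'uint8')
for t,kk in zip(q,k): im[t[1],t[0]]=kk
im=cv2.morphologyEx(im,cv2.MORPH_OPEN,np.ones((3,3)));cn=max(cv2.findContours(im,0,1)[0],key=len)[:,0]
print('base',cv2.minAreaRect(np.array([won(c,s,*t,.01)[:2] for t in cn],'float32')))
E
```

```text
tab [     0      0    560    420 190454]
z [-0.8531  0.0009  0.373 ] 13182 [0.591  0.0234 0.3886]
((0.6176015734672546, -0.07064545154571533), (0.9149406552314758, 0.584284245967865), 2.969515085220337)
keep [295 167  10  29 180]
[0.6114 0.0145 0.1709] [0.584 0.001 0.129] [0.618 0.07  0.479]
keeper stand x 0.0001 0.0309
rest [230 293  38  34 968] ((0.5550379753112793, -0.23812629282474518), 0.03467787057161331)
base ((0.6165211200714111, 0.01336834579706192), (0.1408022791147232, 0.08858785778284073), 4.729598045349121)
```

```bash
python3 - <<'E'
from h import *
s=read_state();c=pickle.load(open('pics/w1.pkl','rb'));g=c['color'].max(2)
vv,uu=np.mgrid[160:225,262:296];m=g[160:225,262:296]<60
P=np.array([wdep(c,s,a,b) for a,b in zip(uu[m],vv[m])]);k=(P[:,2]>.19)&(P[:,2]<.24)
print(k.sum(),np.percentile(P[k][:,2],[5,50,95]).round(4),uu[m][k].min(),uu[m][k].max(),vv[m][k].min(),vv[m][k].max())
t=k&(P[:,2]>.222)
for z,q in((.228,t),(.212,k)):
  r=cv2.minAreaRect(np.array([won(c,s,a,b,z)[:2] for a,b in zip(uu[m][q],vv[m][q])],'float32'));print(r)
print(P[k].mean(0),P[t].mean(0))
r,_=0,0
E
```

```text
402 [0.212  0.228  0.2292] 274 285 172 211
((0.5908523201942444, 0.013214264996349812), (0.008645931258797646, 0.028419507667422295), 3.092254877090454)
((0.5911723971366882, 0.011271722614765167), (0.009197861887514591, 0.03360576555132866), 3.092820644378662)
[0.59050533 0.01422269 0.22612824] [0.59055224 0.0128065  0.22792799]
```

```bash
python3 -c "
from h import *
st();go([.5902,.012,.194])"
```

```text
2.25 [0.5881 0.0027 0.3121] [2.158e+00 2.281e+00 2.000e-03] F [0.38 0.64 1.19] w 0.0852 0.0
offset cm [ 0.92  0.24 11.81] rot [ 0.11 -0.   -0.32]
```

{"fn": "arm_command", "kwargs": {
  "targets": [
    {"offset":[0.9,0.2,0],"rot":[0,0,-0.2],"jaw":0.4},
    {"offset":[0.9,0.2,2],"rot":[0,0,-0.2],"jaw":0.4},
    {"offset":[0.9,0.2,4],"rot":[0,0,-0.2],"jaw":0.4},
    {"offset":[0.9,0.2,6],"rot":[0,0,-0.2],"jaw":0.4},
    {"offset":[0.9,0.2,8],"rot":[0,0,-0.2],"jaw":0.4},
    {"offset":[0.9,0.2,10],"rot":[0,0,-0.2],"jaw":0.4},
    {"offset":[0.9,0.2,11],"rot":[0,0,-0.2],"jaw":0.4},
    {"offset":[0.9,0.2,11.6],"rot":[0,0,-0.2],"jaw":0.4},
    {"offset":[0.9,0.2,11.6],"rot":[0,0,-0.2],"jaw":0.4},
    {"offset":[0.9,0.2,11.6],"rot":[0,0,-0.2],"jaw":0.4}
  ]
}}

```text
clock: 3.25
ee_pos: [0.5896, 0.0122, 0.1955]
orientation: [2.154, 2.286, 0.002]
contact_force: [0.7, 0.2, 0.0]
gripper_width: 0.0513
finger_force: 0.0
```

```bash
python3 -c "
from h import *
st();go([.5902,.012,.194]);save('wrist','pics/w2.png')"
```

```text
3.25 [0.5896 0.0122 0.1955] [2.154e+00 2.286e+00 2.000e-03] F [0.72 0.2  0.03] w 0.0513 0.0
offset cm [-0.02  0.06  0.15] rot [ 0.09 -0.   -0.08]
```

View pics/w2.png

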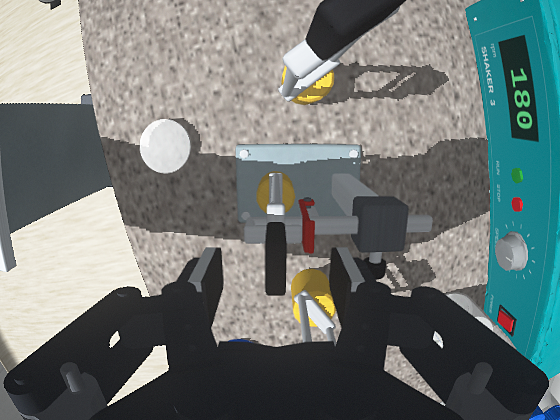

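The tab at (275,258) lies midway between the pads at (205,290) and (345,290), and the keeper is at (308,225). I close the gripper.

{"fn": "arm_command", "kwargs": {
  "targets": [
    {"offset":[0,0,0.1],"rot":[0,0,0],"jaw":0.7},
    {"offset":[0,0,0.1],"rot":[0,0,0],"jaw":0.8},
    {"offset":[0,0,0.1],"rot":[0,0,0],"jaw":1},
    {"offset":[0,0,0.1],"rot":[0,0,0],"jaw":1},
    {"offset":[0,0,0.1],"rot":[0,0,0],"jaw":1},
    {"offset":[0,0,0.1],"rot":[0,0,0],"jaw":1},
    {"offset":[0,0,0.1],"rot":[0,0,0],"jaw":1},
    {"offset":[0,0,0.1],"rot":[0,0,0],"jaw":1}
  ]
}}

```text
clock: 4.1
ee_pos: [0.5891, 0.012, 0.1938]
orientation: [2.154, 2.286, 0.001]
contact_force: [-0.6, 0.2, 4.8]
gripper_width: 0.0077
finger_force: 62.2
```

```bash
python3 -c "
from h import *
st();go([.5902,.012,.194])"
```

```text
4.1 [0.5891 0.012  0.1938] [2.154e+00 2.286e+00 1.000e-03] F [-0.58  0.19  4.83] w 0.0077 62.2
offset cm [-0.    0.11 -0.02] rot [ 0.03  0.   -0.09]
```

{"fn": "arm_command", "kwargs": {
  "targets": [
    {"offset":[0,0,-0.1],"rot":[0,0,0],"jaw":1},
    {"offset":[0,0,-0.2],"rot":[0,0,0],"jaw":1},
    {"offset":[0,0,-0.25],"rot":[0,0,0],"jaw":1},
    {"offset":[0,0,-0.25],"rot":[0,0,0],"jaw":1},
    {"offset":[0,0,-0.25],"rot":[0,0,0],"jaw":1}
  ]
}}

```text
clock: 4.6
ee_pos: [0.5886, 0.0119, 0.1956]
orientation: [-2.154, -2.286, 0.001]
contact_force: [0.3, 0.4, -2.4]
gripper_width: 0.0075
finger_force: 61.3
```

{"fn": "arm_command", "kwargs": {
  "targets": [
    {"offset":[0,0.15,-0.03],"rot":[0,0,0],"jaw":1},
    {"offset":[0,0.3,-0.03],"rot":[0,0,0],"jaw":1},
    {"offset":[0,0.45,-0.03],"rot":[0,0,0],"jaw":1},
    {"offset":[0,0.6,-0.03],"rot":[0,0,0],"jaw":1},
    {"offset":[0,0.6,-0.03],"rot":[0,0,0],"jaw":1},
    {"offset":[0,0.6,-0.03],"rot":[0,0,0],"jaw":1}
  ]
}}

```text
clock: 5.2
ee_pos: [0.5948, 0.0123, 0.1962]
orientation: [-2.154, -2.287, 0.0]
contact_force: [-0.6, 0.3, -2.5]
gripper_width: 0.0078
finger_force: 61.3
```

{"fn": "arm_command", "kwargs": {
  "targets": [
    {"offset":[0,0.1,0],"rot":[0,0,0],"jaw":1},
    {"offset":[0,0.2,0],"rot":[0,0,0],"jaw":1},
    {"offset":[0,0.3,0],"rot":[0,0,0],"jaw":1},
    {"offset":[0,0.4,0],"rot":[0,0,0],"jaw":1},
    {"offset":[0,0.4,0],"rot":[0,0,0],"jaw":1},
    {"offset":[0,0.4,0],"rot":[0,0,0],"jaw":1}
  ]
}}

```text
clock: 5.8
ee_pos: [0.5989, 0.0125, 0.1963]
orientation: [-2.154, -2.287, 0.0]
contact_force: [-0.0, 0.5, -3.2]
gripper_width: 0.0082
finger_force: 61.3
```

{"fn": "arm_command", "kwargs": {
  "targets": [
    {"offset":[0,0.1,0],"rot":[0,0,0],"jaw":1},
    {"offset":[0,0.2,0],"rot":[0,0,0],"jaw":1},
    {"offset":[0,0.3,0],"rot":[0,0,0],"jaw":1},
    {"offset":[0,0.3,0],"rot":[0,0,0],"jaw":1},
    {"offset":[0,0.3,0],"rot":[0,0,0],"jaw":1}
  ]
}}

```text
clock: 6.3
ee_pos: [0.6019, 0.0127, 0.1963]
orientation: [-2.154, -2.287, 0.0]
contact_force: [-0.8, -0.2, -2.4]
gripper_width: 0.0078
finger_force: 61.3
```

{"fn": "arm_command", "kwargs": {
  "targets": [
    {"offset":[0,0.1,0],"rot":[0,0,0],"jaw":1},
    {"offset":[0,0.2,0],"rot":[0,0,0],"jaw":1},
    {"offset":[0,0.3,0],"rot":[0,0,0],"jaw":1},
    {"offset":[0,0.3,0],"rot":[0,0,0],"jaw":1},
    {"offset":[0,0.3,0],"rot":[0,0,0],"jaw":1}
  ]
}}

```text
clock: 6.8
ee_pos: [0.6047, 0.0129, 0.1962]
orientation: [-2.154, -2.286, 0.0]
contact_force: [-0.4, -0.5, -3.2]
gripper_width: 0.0078
finger_force: 61.4
```

{"fn": "arm_command", "kwargs": {
  "targets": [
    {"offset":[0,0.1,0],"rot":[0,0,0],"jaw":1},
    {"offset":[0,0.2,0],"rot":[0,0,0],"jaw":1},
    {"offset":[0,0.2,0],"rot":[0,0,0],"jaw":1},
    {"offset":[0,0.2,0],"rot":[0,0,0],"jaw":1}
  ]
}}

```text
clock: 7.2
ee_pos: [0.6063, 0.013, 0.1961]
orientation: [-2.154, -2.286, 0.002]
contact_force: [-3.5, -0.6, -0.1]
gripper_width: 0.0077
finger_force: 61.6
```

{"fn": "arm_command", "kwargs": {
  "targets": [
    {"offset":[0,0.1,0],"rot":[0,0,0],"jaw":1},
    {"offset":[0,0.2,0],"rot":[0,0,0],"jaw":1},
    {"offset":[0,0.2,0],"rot":[0,0,0],"jaw":1},
    {"offset":[0,0.2,0],"rot":[0,0,0],"jaw":1}
  ]
}}

```text
clock: 7.6
ee_pos: [0.6081, 0.0131, 0.1962]
orientation: [-2.154, -2.286, 0.002]
contact_force: [-5.1, 0.1, 1.3]
gripper_width: 0.008
finger_force: 61.9
```

{"fn": "arm_command", "kwargs": {
  "targets": [
    {"offset":[0,0,-0.05],"rot":[0,0,0],"jaw":1},
    {"offset":[0,0,-0.1],"rot":[0,0,0],"jaw":1},
    {"offset":[0,0,-0.1],"rot":[0,0,0],"jaw":1}
  ]
}}

```text
clock: 7.9
ee_pos: [0.6079, 0.013, 0.1965]
orientation: [-2.153, -2.286, 0.003]
contact_force: [-5.4, 0.5, -5.0]
gripper_width: 0.0079
finger_force: 61.1
```

```bash
python3 - <<'E'
from h import *
st();s=read_state();print(s['ft_torque'])
a=save('side','pics/s2.png')['color'][150:280,220:330,::-1];b=save('scene','pics/c2.png')['color'][170:270,215:315,::-1]
f=lambda x:cv2.resize(x,(400,500),interpolation=cv2.INTER_CUBIC)
cv2.imwrite('pics/z2.png',np.hstack([f(a),f(b)]))
E
```

```text
7.9 [0.6079 0.013  0.1965] [-2.153 -2.286  0.003] F [-5.42  0.46 -4.96] w 0.0079 61.1
[-0.07625557  1.35945141  0.03140896]
```

View pics/z2.png

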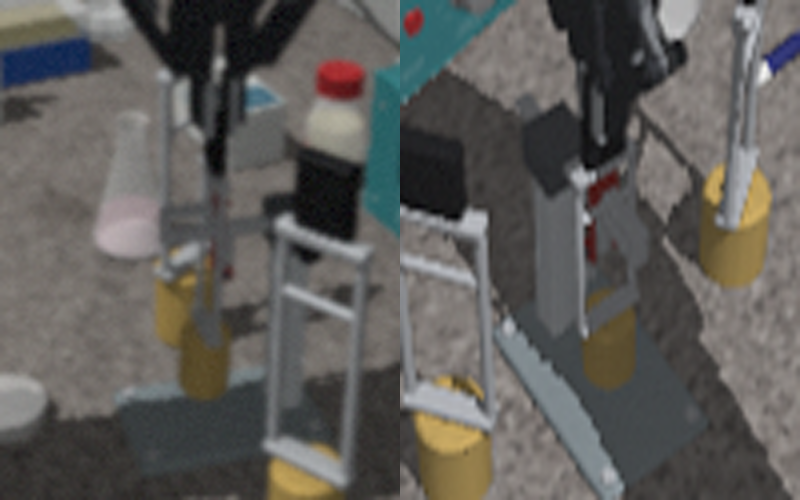

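The crops show the link upright against the red keeper, with the gripper clear of the clamp. I keep pushing in small steps.

{"fn": "arm_command", "kwargs": {
  "targets": [
    {"offset":[0,0.1,0],"rot":[0,0,0],"jaw":1},
    {"offset":[0,0.2,0],"rot":[0,0,0],"jaw":1},
    {"offset":[0,0.2,0],"rot":[0,0,0],"jaw":1},
    {"offset":[0,0.2,0],"rot":[0,0,0],"jaw":1}
  ]
}}

```text
clock: 8.4
ee_pos: [0.6097, 0.0131, 0.1967]
orientation: [-2.153, -2.285, 0.003]
contact_force: [-6.9, -0.8, -4.3]
gripper_width: 0.0078
finger_force: 61.4
```

{"fn": "arm_command", "kwargs": {
  "targets": [
    {"offset":[0,0.1,0],"rot":[0,0,0],"jaw":1},
    {"offset":[0,0.2,0],"rot":[0,0,0],"jaw":1},
    {"offset":[0,0.3,0],"rot":[0,0,0],"jaw":1},
    {"offset":[0,0.3,0],"rot":[0,0,0],"jaw":1},
    {"offset":[0,0.3,0],"rot":[0,0,0],"jaw":1}
  ]
}}

```text
clock: 8.9
ee_pos: [0.6119, 0.0133, 0.1967]
orientation: [-2.152, -2.285, 0.005]
contact_force: [-9.0, 0.4, -2.2]
gripper_width: 0.008
finger_force: 62.2
```

{"fn": "arm_command", "kwargs": {
  "targets": [
    {"offset":[0,0.1,-0.02],"rot":[0,0,0],"jaw":1},
    {"offset":[0,0.2,-0.04],"rot":[0,0,0],"jaw":1},
    {"offset":[0,0.3,-0.05],"rot":[0,0,0],"jaw":1},
    {"offset":[0,0.3,-0.05],"rot":[0,0,0],"jaw":1},
    {"offset":[0,0.3,-0.05],"rot":[0,0,0],"jaw":1}
  ]
}}

```text
clock: 9.4
ee_pos: [0.6146, 0.0134, 0.1969]
orientation: [-2.152, -2.284, 0.006]
contact_force: [-8.9, -0.2, -3.4]
gripper_width: 0.0081
finger_force: 62.5
```

```bash
cat >> h.py <<'E'
def wx(f=None):
    "cylinder: x,z of centre (ray at y=.012) and axis tilt, from side view, via segmented brass component"
    c=pickle.load(open(f,'rb')) if f else capture('side')
    h=cv2.cvtColor(c['color'],cv2.COLOR_RGB2HSV);K=c['camera_matrix'];o=-c['R'].T@c['t']
    v,u=np.mgrid[:420,:560];d=c['depth'];P=np.stack([(u-K[0,2])/K[0,0]*d,(v-K[1,2])/K[1,1]*d,d],-1);W=(P-c['t'])@c['R']
    m=(h[...,1]>110)&(h[...,0]>12)&(h[...,0]<30)&(abs(W[...,1])<.035)&(abs(W[...,0]-.6)<.06)
    p=W[m];r=np.linalg.lstsq(np.c_[p[:,2],np.ones(len(p))],p[:,0],rcond=None)[0]
    print('n',m.sum(),'x range',np.percentile(p[:,0],[3,97]).round(4),'mid',np.percentile(p[:,0],[3,97]).mean().round(4),'z',np.percentile(p[:,2],[2,98]).round(4))
    g=(h[...,1]<60)&(abs(W[...,1]+.008)<.012)&(abs(W[...,0]-.6)<.04)&(W[...,2]>.085)&(W[...,2]<.15)
    for z0,z1 in((.03,.045),(.045,.06),(.06,.075)):
        q=m&(W[...,2]>z0)&(W[...,2]<z1);print('  cyl',z0,np.percentile(W[q][:,0],[5,95]).mean().round(4) if q.any() else None)
    for z in(.09,.105,.12,.135):
        q=g&(abs(W[...,2]-z)<.008);print('  up',z,q.sum(),W[q].mean(0).round(4) if q.any() else None)
E
python3 -c "
from h import *
wx('pics/side.pkl');wx('pics/s2.pkl');wx();st()"
```

```text
n 175 x range [0.5747 0.6052] mid 0.5899 z [0.0364 0.0764]
  cyl 0.03 0.5874
  cyl 0.045 0.5883
  cyl 0.06 0.5889
  up 0.09 5 [ 0.592  -0.0121  0.0909]
  up 0.105 10 [ 0.5925 -0.0124  0.1052]
  up 0.12 14 [ 0.5994 -0.0095  0.1211]
  up 0.135 13 [ 0.5965 -0.0102  0.1339]
n 159 x range [0.5879 0.6143] mid 0.6011 z [0.0407 0.0795]
  cyl 0.03 0.6004
  cyl 0.045 0.5995
  cyl 0.06 0.6006
  up 0.09 17 [ 0.6061 -0.0108  0.0905]
  up 0.105 12 [ 0.607  -0.0118  0.1051]
  up 0.12 15 [ 0.6098 -0.0101  0.1214]
  up 0.135 22 [ 0.611  -0.0077  0.1358]
n 166 x range [0.5834 0.6083] mid 0.5959 z [0.0404 0.0807]
  cyl 0.03 0.5964
  cyl 0.045 0.5949
  cyl 0.06 0.596
  up 0.09 20 [ 0.6021 -0.0089  0.0888]
  up 0.105 13 [ 0.6054 -0.012   0.1053]
  up 0.12 17 [ 0.6103 -0.0085  0.1214]
  up 0.135 21 [ 0.6107 -0.0083  0.1342]
9.45 [0.6146 0.0134 0.1969] [-2.152 -2.284  0.006] F [-10.2   -0.78  -2.25] w 0.008 62.5
```

{"fn": "arm_command", "kwargs": {
  "targets": [
    {"offset":[0,0,0],"rot":[-1,0,0],"jaw":1},
    {"offset":[0,0,0],"rot":[-2,0,0],"jaw":1},
    {"offset":[0,0,0],"rot":[-3,0,0],"jaw":1},
    {"offset":[0,0,0],"rot":[-3,0,0],"jaw":1},
    {"offset":[0,0,0],"rot":[-3,0,0],"jaw":1}
  ]
}}

```text
clock: 9.95
ee_pos: [0.6142, 0.0134, 0.197]
orientation: [2.132, 2.263, 0.052]
contact_force: [-10.9, -0.4, -1.4]
gripper_width: 0.0077
finger_force: 63.9
```

```bash
python3 -c "
from h import *
wx();st();st()"
```

```text
n 164 x range [0.5878 0.6139] mid 0.6009 z [0.039  0.0805]
  cyl 0.03 0.6005
  cyl 0.045 0.5998
  cyl 0.06 0.6009
  up 0.09 14 [ 0.6068 -0.0095  0.0898]
  up 0.105 14 [ 0.6079 -0.0115  0.1053]
  up 0.12 19 [ 0.6107 -0.01    0.1207]
  up 0.135 20 [ 0.6133 -0.0071  0.135 ]
10.0 [0.6142 0.0134 0.197 ] [2.132 2.263 0.052] F [-9.5  -1.78 -0.77] w 0.0078 64.0
10.0 [0.6142 0.0134 0.197 ] [2.132 2.263 0.052] F [-9.5  -1.78 -0.77] w 0.0078 64.0
```

{"fn": "arm_command", "kwargs": {
  "targets": [
    {"offset":[0,0,-0.03],"rot":[-1,0,0],"jaw":1},
    {"offset":[0,0.05,-0.06],"rot":[-2,0,0],"jaw":1},
    {"offset":[0,0.1,-0.06],"rot":[-3,0,0],"jaw":1},
    {"offset":[0,0.1,-0.06],"rot":[-3,0,0],"jaw":1},
    {"offset":[0,0.1,-0.06],"rot":[-3,0,0],"jaw":1}
  ]
}}

```text
clock: 10.5
ee_pos: [0.6144, 0.0133, 0.1972]
orientation: [2.107, 2.236, 0.108]
contact_force: [-11.5, -1.4, -0.6]
gripper_width: 0.0076
finger_force: 65.7
```

```bash
python3 -c "
from h import *
wx();st()"
```

```text
n 166 x range [0.5923 0.6187] mid 0.6055 z [0.0384 0.0797]
  cyl 0.03 0.6043
  cyl 0.045 0.6048
  cyl 0.06 0.6045
  up 0.09 11 [ 0.609  -0.0104  0.0896]
  up 0.105 15 [ 0.6107 -0.0114  0.1054]
  up 0.12 23 [ 0.6127 -0.0082  0.1217]
  up 0.135 18 [ 0.6117 -0.0077  0.1349]
10.55 [0.6144 0.0134 0.1972] [2.107 2.236 0.108] F [-10.37   0.07  -1.38] w 0.0079 65.8
```

{"fn": "arm_command", "kwargs": {
  "targets": [
    {"offset":[0,0.05,0],"rot":[-0.7,0,0],"jaw":1},
    {"offset":[0,0.1,0],"rot":[-1.4,0,0],"jaw":1},
    {"offset":[0,0.15,0],"rot":[-2,0,0],"jaw":1},
    {"offset":[0,0.15,0],"rot":[-2,0,0],"jaw":1},
    {"offset":[0,0.15,0],"rot":[-2,0,0],"jaw":1}
  ]
}}

```text
clock: 11.05
ee_pos: [0.6162, 0.0135, 0.1975]
orientation: [2.089, 2.217, 0.147]
contact_force: [-11.5, -0.7, 0.0]
gripper_width: 0.0079
finger_force: 69.0
```

```bash
python3 -c "
from h import *
wx();st()"
```

```text
n 165 x range [0.5903 0.617 ] mid 0.6036 z [0.0392 0.0795]
  cyl 0.03 0.6012
  cyl 0.045 0.6024
  cyl 0.06 0.6023
  up 0.09 14 [ 0.608  -0.0097  0.0904]
  up 0.105 14 [ 0.6095 -0.0113  0.1039]
  up 0.12 14 [ 0.6114 -0.0105  0.1208]
  up 0.135 25 [ 0.6138 -0.0071  0.1346]
11.1 [0.6162 0.0135 0.1975] [2.089 2.217 0.147] F [-11.52  -0.55  -0.34] w 0.0078 69.1
```

{"fn": "arm_command", "kwargs": {
  "targets": [
    {"offset":[0,0.1,0],"rot":[-0.7,0,0],"jaw":1},
    {"offset":[0,0.15,0],"rot":[-1.4,0,0],"jaw":1},
    {"offset":[0,0.2,0],"rot":[-2,0,0],"jaw":1},
    {"offset":[0,0.2,0],"rot":[-2,0,0],"jaw":1},
    {"offset":[0,0.2,0],"rot":[-2,0,0],"jaw":1}
  ]
}}

```text
clock: 11.6
ee_pos: [0.6177, 0.0136, 0.1976]
orientation: [2.072, 2.199, 0.183]
contact_force: [-12.5, -1.1, 2.4]
gripper_width: 0.0079
finger_force: 72.5
```

```bash
python3 -c "
from h import *
wx();st()"
```

```text
n 162 x range [0.5923 0.6172] mid 0.6047 z [0.0386 0.0792]
  cyl 0.03 0.6047
  cyl 0.045 0.6047
  cyl 0.06 0.6045
  up 0.09 12 [ 0.6102 -0.01    0.0899]
  up 0.105 14 [ 0.6112 -0.0115  0.1051]
  up 0.12 17 [ 0.6128 -0.0094  0.1207]
  up 0.135 20 [ 0.6133 -0.0069  0.1331]
11.65 [0.6177 0.0136 0.1976] [2.072 2.199 0.183] F [-12.25  -0.82   2.25] w 0.0079 72.5
```

{"fn": "arm_command", "kwargs": {
  "targets": [
    {"offset":[0,0.1,0],"rot":[-0.7,0,0],"jaw":1},
    {"offset":[0,0.15,0],"rot":[-1.4,0,0],"jaw":1},
    {"offset":[0,0.2,0],"rot":[-2,0,0],"jaw":1},
    {"offset":[0,0.2,0],"rot":[-2,0,0],"jaw":1},
    {"offset":[0,0.2,0],"rot":[-2,0,0],"jaw":1}
  ]
}}

```text
clock: 12.15
ee_pos: [0.6198, 0.0136, 0.1979]
orientation: [2.053, 2.179, 0.22]
contact_force: [-11.9, 0.2, 2.1]
gripper_width: 0.0074
finger_force: 76.2
```

```bash
python3 -c "
from h import *
wx();st()"
```

```text
n 166 x range [0.5883 0.6142] mid 0.6012 z [0.039  0.0803]
  cyl 0.03 0.6021
  cyl 0.045 0.6002
  cyl 0.06 0.6016
  up 0.09 14 [ 0.6076 -0.0115  0.0897]
  up 0.105 17 [ 0.6088 -0.0117  0.1044]
  up 0.12 15 [ 0.6116 -0.0096  0.1211]
  up 0.135 24 [ 0.6132 -0.0075  0.1349]
12.2 [0.6199 0.0137 0.1979] [2.053 2.179 0.22 ] F [-13.04  -0.66   0.59] w 0.0082 76.2
```

{"fn": "arm_command", "kwargs": {
  "targets": [
    {"offset":[0,0.08,-0.05],"rot":[0,0,0],"jaw":1},
    {"offset":[0,0.13,-0.1],"rot":[-0.5,0,0],"jaw":1},
    {"offset":[0,0.15,-0.15],"rot":[-1,0,0],"jaw":1},
    {"offset":[0,0.15,-0.15],"rot":[-1,0,0],"jaw":1},
    {"offset":[0,0.15,-0.15],"rot":[-1,0,0],"jaw":1}
  ]
}}

```text
clock: 12.7
ee_pos: [0.6196, 0.0136, 0.1982]
orientation: [2.046, 2.171, 0.235]
contact_force: [-13.3, -0.5, -4.8]
gripper_width: 0.008
finger_force: 75.5
```

```bash
python3 -c "
from h import *
wx();st()"
```

```text
n 166 x range [0.5901 0.6166] mid 0.6033 z [0.0389 0.0798]
  cyl 0.03 0.6025
  cyl 0.045 0.6024
  cyl 0.06 0.6034
  up 0.09 14 [ 0.6095 -0.0115  0.092 ]
  up 0.105 13 [ 0.6097 -0.0118  0.105 ]
  up 0.12 18 [ 0.6117 -0.0099  0.1214]
  up 0.135 20 [ 0.6126 -0.0078  0.1337]
12.75 [0.6196 0.0135 0.1982] [2.046 2.171 0.235] F [-11.63  -0.35  -4.41] w 0.0078 75.6
```

{"fn": "arm_command", "kwargs": {
  "targets": [
    {"offset":[0,0.04,-0.05],"rot":[0,0,0],"jaw":1},
    {"offset":[0,0.07,-0.1],"rot":[-0.4,0,0],"jaw":1},
    {"offset":[0,0.1,-0.12],"rot":[-0.5,0,0],"jaw":1},
    {"offset":[0,0.1,-0.12],"rot":[-0.5,0,0],"jaw":1}
  ]
}}

```text
clock: 13.15
ee_pos: [0.6194, 0.0134, 0.1987]
orientation: [2.042, 2.167, 0.242]
contact_force: [-12.4, -1.2, -7.4]
gripper_width: 0.008
finger_force: 75.0
```

```bash
python3 -c "
from h import *
wx();st()"
```

```text
n 166 x range [0.5907 0.6169] mid 0.6038 z [0.0387 0.08  ]
  cyl 0.03 0.6027
  cyl 0.045 0.6031
  cyl 0.06 0.604
  up 0.09 16 [ 0.6087 -0.0095  0.0893]
  up 0.105 10 [ 0.6102 -0.012   0.1055]
  up 0.12 19 [ 0.6123 -0.0096  0.1216]
  up 0.135 23 [ 0.6133 -0.0056  0.1336]
13.2 [0.6195 0.0134 0.1987] [2.042 2.167 0.242] F [-12.34   0.57  -7.97] w 0.0079 75.0
```

{"fn": "arm_command", "kwargs": {
  "targets": [
    {"offset":[0,0.04,-0.05],"rot":[0,0,0],"jaw":1},
    {"offset":[0,0.06,-0.1],"rot":[-0.3,0,0],"jaw":1},
    {"offset":[0,0.06,-0.1],"rot":[-0.3,0,0],"jaw":1}
  ]
}}

```text
clock: 13.5
ee_pos: [0.6199, 0.0134, 0.1999]
orientation: [2.039, 2.164, 0.248]
contact_force: [-12.1, -0.3, -7.7]
gripper_width: 0.0081
finger_force: 75.4
```

```bash
python3 -c "
from h import *
wx();st()"
```

```text
n 172 x range [0.5914 0.6174] mid 0.6044 z [0.0405 0.0811]
  cyl 0.03 0.6049
  cyl 0.045 0.6047
  cyl 0.06 0.6044
  up 0.09 17 [ 0.6091 -0.0079  0.0885]
  up 0.105 14 [ 0.6111 -0.0108  0.1065]
  up 0.12 20 [ 0.6127 -0.0092  0.1212]
  up 0.135 21 [ 0.6129 -0.0065  0.1338]
13.55 [0.6199 0.0134 0.1999] [2.039 2.164 0.248] F [-11.78  -1.06  -7.29] w 0.0082 75.5
```

{"fn": "arm_command", "kwargs": {
  "targets": [
    {"offset":[0,0.05,-0.1],"rot":[0,0,0],"jaw":1},
    {"offset":[0,0.08,-0.2],"rot":[-0.2,0,0],"jaw":1},
    {"offset":[0,0.08,-0.25],"rot":[-0.3,0,0],"jaw":1},
    {"offset":[0,0.08,-0.25],"rot":[-0.3,0,0],"jaw":1}
  ]
}}

```text
clock: 13.95
ee_pos: [0.6202, 0.0134, 0.2026]
orientation: [2.037, 2.161, 0.253]
contact_force: [-12.1, -1.2, -7.0]
gripper_width: 0.0079
finger_force: 75.2
```

```bash
python3 -c "
from h import *
wx();st()"
```

```text
n 167 x range [0.593  0.6191] mid 0.6061 z [0.0432 0.0837]
  cyl 0.03 0.6059
  cyl 0.045 0.6046
  cyl 0.06 0.6062
  up 0.09 23 [ 0.6102 -0.0089  0.0901]
  up 0.105 15 [ 0.612  -0.0116  0.1044]
  up 0.12 13 [ 0.6128 -0.0101  0.1214]
  up 0.135 20 [ 0.6134 -0.0096  0.1346]
14.0 [0.6202 0.0134 0.2026] [2.037 2.161 0.253] F [-11.89  -0.29  -7.08] w 0.0077 75.2
```

{"fn": "arm_command", "kwargs": {
  "targets": [
    {"offset":[0,0.04,-0.15],"rot":[0,0,0],"jaw":1},
    {"offset":[0,0.07,-0.3],"rot":[0,0,0],"jaw":1},
    {"offset":[0,0.09,-0.45],"rot":[0,0,0],"jaw":1},
    {"offset":[0,0.12,-0.6],"rot":[0,0,0],"jaw":1},
    {"offset":[0,0.12,-0.6],"rot":[0,0,0],"jaw":1}
  ]
}}

```text
clock: 14.5
ee_pos: [0.6208, 0.0135, 0.2094]
orientation: [2.036, 2.16, 0.255]
contact_force: [-10.7, -0.2, -6.3]
gripper_width: 0.0081
finger_force: 73.6
```

```bash
python3 -c "
from h import *
wx();st()"
```

```text
n 169 x range [0.5959 0.6222] mid 0.6091 z [0.0507 0.0904]
  cyl 0.03 None
  cyl 0.045 0.6083
  cyl 0.06 0.6091
  up 0.09 13 [ 0.6114 -0.0074  0.0949]
  up 0.105 14 [ 0.6142 -0.0117  0.1044]
  up 0.12 14 [ 0.6149 -0.0099  0.1217]
  up 0.135 19 [ 0.6149 -0.0085  0.1344]
14.55 [0.6209 0.0135 0.2093] [2.036 2.16  0.255] F [-11.78  -0.88  -5.85] w 0.0079 73.6
```

{"fn": "arm_command", "kwargs": {
  "targets": [
    {"offset":[0,0.02,-0.15],"rot":[0,0,0],"jaw":1},
    {"offset":[0,0.04,-0.3],"rot":[0,0,0],"jaw":1},
    {"offset":[0,0.07,-0.45],"rot":[0,0,0],"jaw":1},
    {"offset":[0,0.07,-0.47],"rot":[0,0,0],"jaw":1},
    {"offset":[0,0.07,-0.47],"rot":[0,0,0],"jaw":1}
  ]
}}

```text
clock: 15.05
ee_pos: [0.6258, 0.0142, 0.2177]
orientation: [2.029, 2.154, 0.269]
contact_force: [-0.9, 0.2, -3.5]
gripper_width: 0.0077
finger_force: 63.9
```

```bash
python3 -c "
from h import *
wx();st()"
```

```text
n 155 x range [0.6166 0.6433] mid 0.6299 z [0.059  0.0983]
  cyl 0.03 None
  cyl 0.045 0.6301
  cyl 0.06 0.6307
  up 0.09 0 None
  up 0.105 22 [ 0.6311 -0.008   0.1049]
  up 0.12 19 [ 0.6287 -0.0087  0.1202]
  up 0.135 21 [ 0.6263 -0.0066  0.1348]
15.1 [0.6259 0.0142 0.2177] [2.029 2.154 0.269] F [-1.62  0.03 -3.86] w 0.008 63.9
```

{"fn": "arm_command", "kwargs": {
  "targets": [
    {"offset":[0,-0.1,-0.2],"rot":[0,0,0],"jaw":1},
    {"offset":[0,-0.3,-0.42],"rot":[0.8,0,0],"jaw":1},
    {"offset":[0,-0.7,-0.5],"rot":[1.6,0,0],"jaw":1},
    {"offset":[0,-1.1,-0.57],"rot":[2.4,0,0],"jaw":1},
    {"offset":[0,-1.5,-0.64],"rot":[3.2,0,0],"jaw":1},
    {"offset":[0,-1.5,-0.64],"rot":[3.2,0,0],"jaw":1},
    {"offset":[0,-1.5,-0.64],"rot":[3.2,0,0],"jaw":1}
  ]
}}

```text
clock: 15.8
ee_pos: [0.6089, 0.0131, 0.2195]
orientation: [2.06, 2.186, 0.209]
contact_force: [0.4, 0.6, -2.5]
gripper_width: 0.0079
finger_force: 60.2
```

```bash
python3 -c "
from h import *
wx();st()"
```

```text
n 175 x range [0.5987 0.6272] mid 0.6129 z [0.0621 0.1   ]
  cyl 0.03 None
  cyl 0.045 None
  cyl 0.06 0.6137
  up 0.09 0 None
  up 0.105 20 [ 0.6139 -0.0079  0.1059]
  up 0.12 14 [ 0.6149 -0.0099  0.121 ]
  up 0.135 18 [ 0.6143 -0.0094  0.1353]
15.85 [0.6089 0.0131 0.2195] [2.06  2.186 0.209] F [-0.55  0.   -2.7 ] w 0.0081 60.5
```

{"fn": "arm_command", "kwargs": {
  "targets": [
    {"offset":[0,-1,-0.14],"rot":[0.8,0,0],"jaw":1},
    {"offset":[0,-2,-0.28],"rot":[1.6,0,0],"jaw":1},
    {"offset":[0,-3.5,-0.49],"rot":[2.4,0,0],"jaw":1},
    {"offset":[0,-5,-0.7],"rot":[2.4,0,0],"jaw":1},
    {"offset":[0,-6.5,-0.91],"rot":[2.4,0,0],"jaw":1},
    {"offset":[0,-8,-1.12],"rot":[2.4,0,0],"jaw":1},
    {"offset":[0,-9.5,-1.33],"rot":[2.4,0,0],"jaw":1},
    {"offset":[0,-11,-1.54],"rot":[2.4,0,0],"jaw":1},
    {"offset":[0,-12.5,-1.75],"rot":[2.4,0,0],"jaw":1},
    {"offset":[0,-13,-3.8],"rot":[2.4,0,0],"jaw":1},
    {"offset":[0,-13,-3.8],"rot":[2.4,0,0],"jaw":1},
    {"offset":[0,-13,-3.8],"rot":[2.4,0,0],"jaw":1}
  ]
}}

```text
clock: 17.05
ee_pos: [0.4745, 0.0049, 0.2326]
orientation: [2.081, 2.208, 0.165]
contact_force: [-0.3, -0.5, -2.7]
gripper_width: 0.0085
finger_force: 60.6
```

```bash
python3 - <<'E'
from h import *
st();s=read_state()
R0=Ro.from_rotvec(s['orientation']);print('tilt',R0.as_matrix()[:,2].round(3))
c=save('side','pics/s3.png');b=save('scene','pics/c3.png')
f=lambda x:cv2.resize(x,(400,500),interpolation=cv2.INTER_CUBIC)
cv2.imwrite('pics/z3.png',np.hstack([f(c['color'][100:320,170:346,::-1]),f(b['color'][130:330,200:360,::-1])]))
E
```

```text
17.05 [0.4745 0.0049 0.2326] [2.081 2.208 0.165] F [-0.32 -0.52 -2.67] w 0.0085 60.6
tilt [ 0.149  0.008 -0.989]
```

View pics/z3.png

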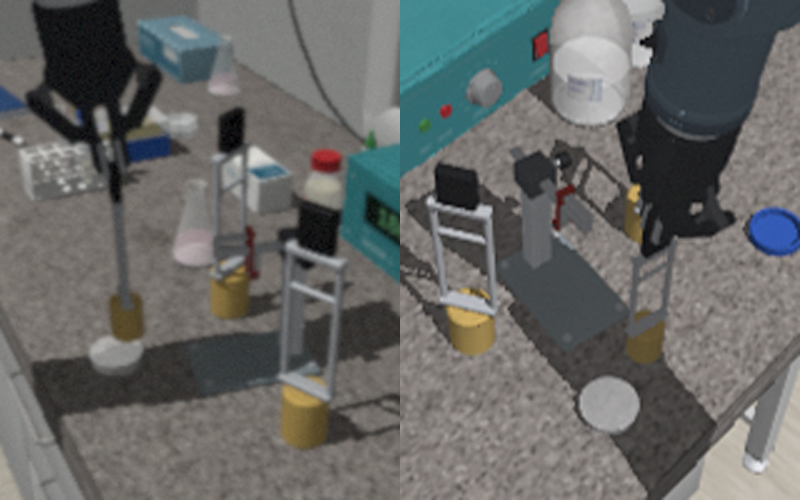

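The weight is off the hook and clear of the stand. In the scene crop it is at (645,335) and the rest is at (777,232). I carry it round the standing weight on the right.

```bash
python3 - <<'E'
from h import *
s=read_state();R=Ro.from_rotvec(s['orientation']).as_matrix()
go([.47,-.241,.25],R);go([.555,-.241,.25],R)
E
```

```text
offset cm [-24.54  -1.57  -2.08] rot [0. 0. 0.]
offset cm [-25.04   6.82  -0.83] rot [0. 0. 0.]
```

{"fn": "arm_command", "kwargs": {
  "targets": [
    {"offset":[-1,-0.1,-1],"rot":[0,0,0],"jaw":1},
    {"offset":[-3,-0.3,-2.1],"rot":[0,0,0],"jaw":1},
    {"offset":[-6,-0.6,-2.1],"rot":[0,0,0],"jaw":1},
    {"offset":[-9,-0.7,-2.1],"rot":[0,0,0],"jaw":1},
    {"offset":[-12,-0.8,-2.1],"rot":[0,0,0],"jaw":1},
    {"offset":[-15,-1,-2.1],"rot":[0,0,0],"jaw":1},
    {"offset":[-18,-1.2,-2.1],"rot":[0,0,0],"jaw":1},
    {"offset":[-21,-1.4,-2.1],"rot":[0,0,0],"jaw":1},
    {"offset":[-23.5,-1.5,-2.1],"rot":[0,0,0],"jaw":1},
    {"offset":[-24.5,-1.6,-2.1],"rot":[0,0,0],"jaw":1},
    {"offset":[-24.5,-1.6,-2.1],"rot":[0,0,0],"jaw":1},
    {"offset":[-24.5,-1.6,-2.1],"rot":[0,0,0],"jaw":1}
  ]
}}

```text
clock: 18.35
ee_pos: [0.4699, -0.2389, 0.2502]
orientation: [2.081, 2.212, 0.165]
contact_force: [0.1, 0.8, -2.5]
gripper_width: 0.0077
finger_force: 60.2
```

```bash
cat >> h.py <<'E'
def cyl(x0,y0):
    "brass cylinder and link, side+scene depth: body centre from near-surface points pushed back by the radius; link axis by line fit"
    out=[]
    for n in('side','scene'):
        c=capture(n);h=cv2.cvtColor(c['color'],cv2.COLOR_RGB2HSV);K=c['camera_matrix'];o=-c['R'].T@c['t']
        v,u=np.mgrid[:420,:560];d=c['depth'];P=np.stack([(u-K[0,2])/K[0,0]*d,(v-K[1,2])/K[1,1]*d,d],-1);W=(P-c['t'])@c['R']
        near=(np.hypot(W[...,0]-x0,W[...,1]-y0)<.05)&(d>0)
        m=near&(h[...,1]>110)&(h[...,0]>12)&(h[...,0]<30)&(W[...,2]>.01)
        z=W[m][:,2];lo,hi=np.percentile(z,[3,97])
        q=W[m&(W[...,2]<hi-.006)]
        from scipy.optimize import least_squares
        # axis line x=a+b*(z-zm), y=c+d*(z-zm), radius 18 mm
        zm=q[:,2].mean()
        f=lambda p:np.hypot(q[:,0]-p[0]-p[2]*(q[:,2]-zm),q[:,1]-p[1]-p[3]*(q[:,2]-zm))-.018
        r=least_squares(f,[x0,y0,0,0],loss='soft_l1',f_scale=.002)
        print(n,m.sum(),'z',lo.round(4),hi.round(4),'axis at z',zm.round(3),r.x.round(4))
        l=near&(W[...,2]>hi+.012)&(W[...,2]<hi+.08)&(h[...,1]<80);p=W[l]
        for a in(.02,.04,.06):
            k=abs(p[:,2]-hi-a)<.01;print('  link z',(hi+a).round(3),k.sum(),p[k].mean(0).round(4))
E
python3 -c "
from h import *
st();cyl(.48,-.241)"
```

```text
18.35 [ 0.4699 -0.2389  0.2502] [2.081 2.212 0.165] F [ 0.1   0.82 -2.51] w 0.0077 60.2
side 330 z 0.0926 0.1315 axis at z 0.108 [ 0.4709 -0.2404 -0.0366  0.0075]
  link z 0.151 49 [ 0.4695 -0.2442  0.1527]
  link z 0.171 56 [ 0.4691 -0.2434  0.1716]
  link z 0.191 54 [ 0.469  -0.246   0.1904]
scene 148 z 0.0923 0.1311 axis at z 0.107 [ 0.4694 -0.2407 -0.0297  0.017 ]
  link z 0.151 23 [ 0.4666 -0.2395  0.1526]
  link z 0.171 30 [ 0.4663 -0.2385  0.172 ]
  link z 0.191 23 [ 0.4663 -0.2377  0.1907]
```

{"fn": "arm_command", "kwargs": {
  "targets": [
    {"offset":[0,1,0.15],"rot":[0.4,0,0],"jaw":1},
    {"offset":[-0.2,3,0.45],"rot":[0.8,0,0],"jaw":1},
    {"offset":[-0.4,5,0.75],"rot":[1.2,0,0],"jaw":1},
    {"offset":[-0.6,7,1.05],"rot":[1.2,0,0],"jaw":1},
    {"offset":[-0.7,8.6,1.3],"rot":[1.2,0,0],"jaw":1},
    {"offset":[-0.7,8.5,2.3],"rot":[1.2,0,0],"jaw":1},
    {"offset":[-0.7,8.3,3.5],"rot":[1.2,0,0],"jaw":1},
    {"offset":[-0.7,8.1,4.8],"rot":[1.2,0,0],"jaw":1},
    {"offset":[-0.7,7.9,5.7],"rot":[1.2,0,0],"jaw":1},
    {"offset":[-0.7,7.9,6.2],"rot":[1.2,0,0],"jaw":1},
    {"offset":[-0.7,7.9,6.2],"rot":[1.2,0,0],"jaw":1},
    {"offset":[-0.7,7.9,6.2],"rot":[1.2,0,0],"jaw":1}
  ]
}}

```text
clock: 19.65
ee_pos: [0.5576, -0.2426, 0.2013]
orientation: [2.092, 2.22, 0.142]
contact_force: [-0.2, -0.3, -2.7]
gripper_width: 0.0075
finger_force: 60.1
```

```bash
python3 - <<'E'
from h import *
st();cyl(.554,-.242)
c=save('side','pics/s4.png');b=save('scene','pics/c4.png')
f=lambda x:cv2.resize(x,(400,500),interpolation=cv2.INTER_CUBIC)
cv2.imwrite('pics/z4.png',np.hstack([f(c['color'][240:360,230:326,::-1]),f(b['color'][150:250,310:390,::-1])]))
E
```

```text
19.65 [ 0.5576 -0.2426  0.2013] [2.092 2.22  0.142] F [-0.18 -0.25 -2.75] w 0.0075 60.1
side 277 z 0.0448 0.0838 axis at z 0.06 [ 0.5558 -0.2452 -0.0043  0.0087]
  link z 0.104 44 [ 0.5547 -0.248   0.1048]
  link z 0.124 54 [ 0.5554 -0.2476  0.1232]
  link z 0.144 49 [ 0.5554 -0.2477  0.1438]
scene 129 z 0.0442 0.0826 axis at z 0.059 [ 0.5542 -0.2451 -0.0074  0.0475]
  link z 0.103 19 [ 0.5524 -0.2397  0.1034]
  link z 0.123 25 [ 0.5528 -0.2436  0.123 ]
  link z 0.143 20 [ 0.5524 -0.2427  0.1428]
```

View pics/z4.png

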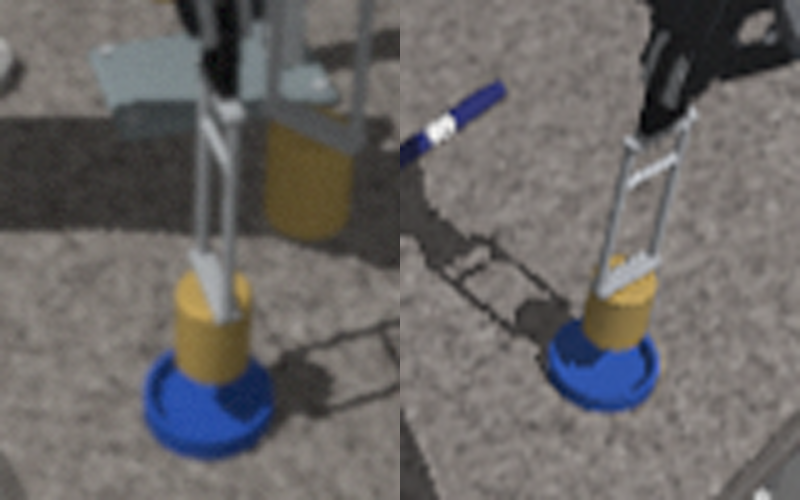

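The weight hangs centred over the blue rest: in the side crop the foot is at (212,370) over the cup at (208,400). I lower it.

{"fn": "arm_command", "kwargs": {
  "targets": [
    {"offset":[0.1,-0.04,0.4],"rot":[0,0,0],"jaw":1},
    {"offset":[0.2,-0.09,0.9],"rot":[0,0,0],"jaw":1},
    {"offset":[0.2,-0.14,1.4],"rot":[0,0,0],"jaw":1},
    {"offset":[0.2,-0.18,1.9],"rot":[0,0,0],"jaw":1},
    {"offset":[0.2,-0.22,2.3],"rot":[0,0,0],"jaw":1},
    {"offset":[0.2,-0.25,2.7],"rot":[0,0,0],"jaw":1},
    {"offset":[0.2,-0.28,3.0],"rot":[0,0,0],"jaw":1},
    {"offset":[0.2,-0.28,3.1],"rot":[0,0,0],"jaw":1},
    {"offset":[0.2,-0.28,3.1],"rot":[0,0,0],"jaw":1}
  ]
}}

```text
clock: 20.75
ee_pos: [0.5585, -0.2403, 0.1698]
orientation: [2.092, 2.221, 0.142]
contact_force: [1.7, 0.1, -3.3]
gripper_width: 0.008
finger_force: 60.1
```

{"fn": "arm_command", "kwargs": {
  "targets": [
    {"offset":[0,0,0.1],"rot":[0,0,0],"jaw":1},
    {"offset":[0,-0.01,0.2],"rot":[0,0,0],"jaw":1},
    {"offset":[0,-0.01,0.2],"rot":[0,0,0],"jaw":1},
    {"offset":[0,-0.01,0.2],"rot":[0,0,0],"jaw":1}
  ]
}}

```text
clock: 21.15
ee_pos: [0.5599, -0.2408, 0.1694]
orientation: [2.09, 2.218, 0.143]
contact_force: [-0.4, -1.1, 5.6]
gripper_width: 0.0077
finger_force: 61.8
```

```bash
python3 -c "
from h import *
st();cyl(.554,-.242)"
```

```text
21.15 [ 0.5599 -0.2408  0.1694] [2.09  2.218 0.143] F [-0.4  -1.05  5.62] w 0.0077 61.8
side 261 z 0.0137 0.1084 axis at z 0.034 [ 0.5578 -0.243   0.0713 -0.0046]
  link z 0.128 72 [ 0.5568 -0.2465  0.1322]
  link z 0.148 47 [ 0.557  -0.2489  0.1471]
  link z 0.168 86 [ 0.5562 -0.2534  0.1694]
scene 120 z 0.0123 0.0501 axis at z 0.027 [ 0.5551 -0.2428 -0.0018 -0.0052]
  link z 0.07 18 [ 0.5538 -0.2427  0.0705]
  link z 0.09 23 [ 0.5537 -0.2394  0.0907]
  link z 0.11 22 [ 0.554  -0.2407  0.11  ]
```

{"fn": "arm_command", "kwargs": {
  "targets": [
    {"offset":[0,0,-0.07],"rot":[0,0,0],"jaw":1},
    {"offset":[0,0,-0.07],"rot":[0,0,0],"jaw":1},
    {"offset":[0,0,-0.07],"rot":[0,0,0],"jaw":0.8},
    {"offset":[0,0,-0.07],"rot":[0,0,0],"jaw":0.6},
    {"offset":[0,0,-0.07],"rot":[0,0,0],"jaw":0.4},
    {"offset":[0,0,-0.07],"rot":[0,0,0],"jaw":0.4},
    {"offset":[0,0,-0.07],"rot":[0,0,0],"jaw":0.4}
  ]
}}

```text
clock: 21.95
ee_pos: [0.5584, -0.2403, 0.1684]
orientation: [2.092, 2.221, 0.141]
contact_force: [-0.7, -0.1, 0.1]
gripper_width: 0.0511
finger_force: 0.0
```

```bash
python3 -c "
from h import *
st();cyl(.554,-.242)"
```

```text
21.95 [ 0.5584 -0.2403  0.1684] [2.092 2.221 0.141] F [-0.75 -0.12  0.06] w 0.0511 0.0
side 254 z 0.0136 0.0514 axis at z 0.029 [ 0.557  -0.243  -0.0144  0.002 ]
  link z 0.071 38 [ 0.5557 -0.2455  0.0727]
  link z 0.091 47 [ 0.557  -0.2462  0.0904]
  link z 0.111 49 [ 0.5565 -0.2465  0.1113]
scene 115 z 0.0129 0.0508 axis at z 0.029 [ 0.5552 -0.2427  0.0598  0.0512]
  link z 0.071 17 [ 0.5538 -0.2399  0.071 ]
  link z 0.091 23 [ 0.5531 -0.2418  0.0901]
  link z 0.111 26 [ 0.5532 -0.2407  0.1107]
```

Released and standing. I retreat straight up, along the tool axis corrected to vertical.

{"fn": "arm_command", "kwargs": {
  "targets": [
    {"offset":[0,0.1,-1],"rot":[0,0,0],"jaw":0.4},
    {"offset":[0,0.3,-3],"rot":[0,0,0],"jaw":0.4},
    {"offset":[0,0.5,-5.5],"rot":[0,0,0],"jaw":0.4},
    {"offset":[0,0.8,-9],"rot":[0,0,0],"jaw":0.4},
    {"offset":[0,1.1,-12],"rot":[0,0,0],"jaw":0.4},
    {"offset":[0,1.4,-15],"rot":[0,0,0],"jaw":0.4},
    {"offset":[0,1.4,-15],"rot":[0,0,0],"jaw":0.4},
    {"offset":[0,1.4,-15],"rot":[0,0,0],"jaw":0.4}
  ]
}}

```text
clock: 22.85
ee_pos: [0.5536, -0.2407, 0.3203]
orientation: [2.091, 2.219, 0.142]
contact_force: [0.1, -0.6, -0.1]
gripper_width: 0.0516
finger_force: 0.0
```

```bash
python3 - <<'E'
from h import *
st();cyl(.554,-.242)
c=save('side','pics/s5.png');b=save('scene','pics/c5.png')
f=lambda x:cv2.resize(x,(400,500),interpolation=cv2.INTER_CUBIC)
cv2.imwrite('pics/z5.png',np.hstack([f(c['color'][180:360,190:334,::-1]),f(b['color'][130:310,240:384,::-1])]))
E
```

```text
22.85 [ 0.5536 -0.2407  0.3203] [2.091 2.219 0.142] F [ 0.09 -0.64 -0.09] w 0.0516 0.0
side 247 z 0.0141 0.0508 axis at z 0.029 [ 0.557  -0.2432 -0.0037  0.0041]
  link z 0.071 40 [ 0.5558 -0.2451  0.0711]
  link z 0.091 51 [ 0.557  -0.2471  0.0904]
  link z 0.111 46 [ 0.5564 -0.246   0.1111]
scene 118 z 0.0138 0.0508 axis at z 0.027 [ 0.5553 -0.243   0.0533  0.0315]
  link z 0.071 19 [ 0.5535 -0.2403  0.072 ]
  link z 0.091 20 [ 0.5538 -0.2414  0.0897]
  link z 0.111 25 [ 0.5536 -0.2435  0.1101]
```

View pics/z5.png

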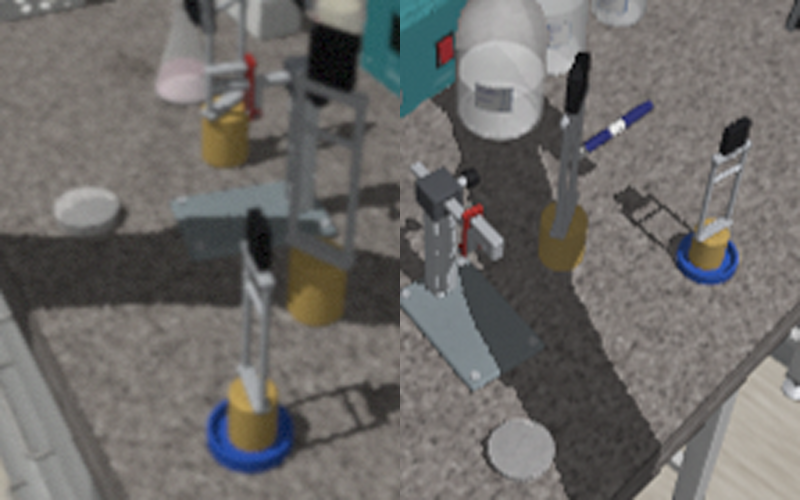

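The weight stands upright and centred in the blue rest (side crop 250,420). The hook is empty, the gripper is clear, and the flask, petri dish and marker have not moved.

```bash
python3 -c "
from plant import sign_off
print(sign_off())"
```

```text
the job is handed in; nothing more can be done
None
```

The weight was taken off the hook and stands upright, released, inside the blue rest; the estimated peak stand force was about 14 N against the 18 N limit, no bystander was moved, and the job was handed in at about 23 s.

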